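Press a heel top piece home with a quick clamp and release it

ROBOT

A 6-joint arm with a two-finger parallel gripper is mounted at the origin on the work surface. World frame = base frame: x ahead of the robot, y to its left, z up, the work surface at z = 0. Lengths are in m, angles in rad, forces in N, time in s.
With the tool pointing down it reaches from about 0.35 to 0.725 m from the base axis. Payload 6 kg.
Tool frame: the origin (TCP) lies at the very end of the fingers, on their centre line; the grasp point (between the pads) lies 19 mm behind it; z points along the fingers, y is the line along which they close (so a half turn about z gives the same grasp; the last joint's range is limited). The gripper opens to 85 mm and grips with 20 to 120 N. Pads are 22 mm wide; open, the fingers measure 114 mm over their backs; the gripper's body (76 mm by 85 mm) begins 54 mm behind the grasp point. The pads swing forward as they close: fully open they stand 13 mm farther back than shut.
Start: joints at [-0.767, 0.04, 0.085, 0, -1.615, -0.334], TCP at [0.272, -0.535, 0.231] pointing down, gripper open.
Joint ranges: [-2.56, 2.56], [-1.29, 2.01], [-1.08, 1.49], [-3.29, 1.98], [-2.81, -0.18], [-2.99, 2.99]. Speed limits (rad/s): [2.57, 2.57, 3.01, 3.14, 3.14, 3.14].

INTERFACE

Orientations are given as a rotation vector (axis times angle).
In Python, from plant import r gives the robot as it stands.
- The arm moves only by the tool servo_tool, never from a script. Its argument "increments" is a list of rows, each a list of 5 numbers: the closure in counts, from 0 (fully open) to 255 (shut), then the shift along the tool's x, y, z in mm, then the turn about the tool's z in degrees. A call has exactly 10 rows; each row is the pose to reach, as a shift and turn from the pose commanded when the call began, along the tool's axes at that moment; what a row does not reach only later rows make up. A row lasts 1/8 s, in which the tool goes at most 62.5 mm and 10.7 degrees, less where a joint would pass 70% of its speed; a pose out of reach is approached as far as the arm can. A call with a gripper value outside its range is refused whole. The fingers move at their own pace and stop on an object; "newtons" is the grip in N (left out, the last holds). Time passes only in rows, so rows that repeat a pose let the fingers close, or fill a call up. It gives the time, the measured TCP pose, the force, the opening and the grip force at its end, in the units of the state.
- r.get_obs(): the state, without advancing time (a new reading comes with each control period).
- r.get_image(name): name is "scene" or "top" or "wrist"; returns the picture (384x512x3 uint8, red, green, blue); there is no depth.
- r.camera_info(name): a dict with "intrinsics" (3x3 intrinsics, pixels), "world_from_camera" (4x4, takes a point from camera to world coordinates). Camera axes: x right, y up, looking along -z (the intrinsics and any distortion apply to the point x, -y, -z); pixel columns grow to the right and rows downward; lengths in m; the calibration is good to about 2 mm. A picture is of the moment at which its call begins: read the wrist's pose just before it. camera_info takes no time and is no camera call; for the wrist camera it gives the pose at the moment of the call.
- r.job_done(): hands the job in; it is judged then, once.
The state is a dict: "time": time; "joint_pos": joint angles; "qd": joint speeds; "joint_efforts": joint torques, N m; "tool_pos": TCP position; "ee_rot": TCP orientation; "contact_force": force on the tool from outside, world axes, zero at the start; "wrist_torque": the same for the moment, N m; "opening": opening from 0.0 (shut) to 1.0 (fully open); "grasp_force": force on a finger pad.
Only numpy, scipy, OpenCV 4.12 (cv2) and the standard library are available. Lean on these libraries where they do the work, as an engineer would, in place of code of your own. Each camera call takes 0.05 s, during which the arm holds its last target. There are 200 camera calls.

TASK

The block heel lies in the quick clamp with its rubber top piece only started on its two pins. Squeeze the clamp's trigger as often as it takes to walk the jaw onto the top piece and press it fully home against the heel, using the trigger alone and not pushing the jaw, heel or top piece by hand, and stop squeezing as soon as it has seated so that the heel is not crushed. Then press the release tab until the jaw has drawn all the way back, and leave the heel lying in the clamp and the other things on the bench where they are.

Things in the scene. Friction and masses are not known exactly. Their poses are not given: they have to be found in the camera images.
- clamp: Quick clamp lying on its side, screwed to a plywood board. Origin: on the bench under the bar's centre line at the front of the grey head. Own x runs along the bar from head to outer jaw; own y points from bar to pistol grip; z up. mm: board x -130..170, y -103..127, top z 15; head x -96..0, y -23..23, z 20..56; fixed grip y 20..125, front face x -69, z 23..53.
- trigger (a joint): Black trigger in front of the grip, swinging on a vertical pin at clamp (-22, -4) mm: 0 to 0.03 at rest, 0.42 rad at its stop, growing as its free end is pulled towards the grip (clamp -x). A spring returns it. A full stroke walks the outer jaw 6 to 8 mm towards the head, 4 to 6 mm under load (the first 0.05 rad idle); the jaw stays as the trigger returns.
- trigger_front (a point): Point on the trigger's front face, 80 mm from its pin, at rest at clamp (-9, 76) mm, height 38; 33 mm travel to the stop. Trigger 13 mm thick, y 20..110, z 27..49, free space in front. Force needed here: 2 to 8 N walking free, 9 to 14 N pressing the top piece in, rising quickly when it is home even early in a stroke: 15 N is some 35 to 50 N at the jaw; 20 N or more may pass 70 N, which crushes the heel.
- jaw (a joint): Travel of the bar and its outer jaw towards the head in m: 0 fully open (outer pad face at clamp x 130 mm), at most 0.075. Locked against opening by the brake plate; when that is released an internal spring of 3 to 6 N draws it open to 0.
- jaw_pad (a point): Centre of the outer jaw's rubber pad face (50 x 34 mm), facing the top piece, at clamp y -50, z 38 mm.
- release (a joint): Release tab, the tail of the brake plate: about 0 at rest, 0.40 rad fully pressed; swings on a vertical pin at clamp (-73, -16) mm, pressed towards clamp +x. Beyond about 0.1 rad the jaw is free. Sprung back with 1 N; with the clamp loaded it takes up to about 9 N. Frees the jaw only with the trigger let go.
- release_tab (a point): Middle of the rear face (facing clamp -x) of the black thumb pad on the release tab, behind the head on the jaw side, at rest at clamp (-99, -48) mm, height 38; travel 13 mm. Pad 20 mm wide along y, 22 mm high. Free space behind it; the bar's edge runs 38 mm to its +y side.
- heel: Stacked block heel, 60 mm high, lying on its flat breast on the board between the jaws; D-shaped section 46 x 46 mm, 160 g, loose. Origin: underside, at its seat end, next to the fixed jaw; own x runs along the heel towards the top piece. It starts 2 to 5 mm off the fixed pad.
- lift (a joint): How far the top piece (7 mm rubber plate with two steel pins, same outline as the heel) is pressed in, m: starts at 0 to 0.003, fully home at 0.010. The pins are a tight fit and need about 20 N at the jaw.
- lift_face (a point): Centre of the top piece's outer face; 77 mm from the heel's seat end as far out as it goes, 67 mm when home, at height 38 mm.
- mate_heel: The other heel of the pair, finished, standing 67 mm high on the bench beside the clamp. Bystander.
- cement_tin: Closed tin 72 mm across, 85 mm high, on the bench beside the clamp. Bystander.
- hammer: Hammer, 240 mm long, lying on the bench on the jaw side of the clamp. Bystander.
- head_pad (a point): Centre of the fixed jaw's rubber pad, facing clamp +x, at clamp (6, -50) mm, height 38 mm. The steel bar (20 x 8 mm, height 38 mm) slides through the head and sticks out behind it along clamp -x, to x -150 with the jaw open and to x -225 with it fully shut.
There are look-alikes about, which are no part of the job. Leave any blue look-alike of the heel alone.

How it is judged:
On the way, in this order (a step that is already met when the one before it is completed fails the run):
1. the outer jaw has been walked onto the top piece and bears on it (contact force between jaw and lift above 10 N), for 0.1 s.
2. the top piece is fully home (joint above 0.0095 m), the jaw pressing on it (value of joint lift above 0.0095 m and contact force between jaw and lift above 5 N), for 0.2 s.
3. the release tab is pressed (more than 0.15 rad) (value of joint release above 0.15 rad), for 0.1 s.
At the end, for the whole second after the job is handed in: The top piece is within 0.5 mm of fully home, the jaw has drawn back to within 6 mm of fully open, and the heel lies flat and still on the board between the jaws (within about 10 mm of where it was) (value of joint lift above 0.0095 m and value of joint jaw below 0.006 m and x of heel in the frame of clamp between 0 and 0.02 m and y of heel in the frame of clamp between -0.065 and -0.035 m and angle between heel's own z axis and vertical below 0.1 rad and linear speed of heel below 0.02 m/s); the robot touches nothing.
It fails at once if the heel is crushed: more than 70 N between jaw and top piece (contact force between jaw and lift above 70 N).
It fails at once if the jaw or bar is pushed by hand (more than 5 N) (contact force between any of the fingers, the arm and jaw above 5 N).
It fails at once if the heel or top piece is pushed by hand (more than 2 N) (contact force between any of the fingers, the arm and heel above 2 N or contact force between any of the fingers, the arm and lift above 2 N).
It fails at once if a bystander is moved more than 20 mm (distance of any of mate_heel, cement_tin, hammer from where it was at the start of the episode above 0.02 m).
It also fails if it takes over 61 s, if anything falls off the work surface, if the arm or the gripper's body presses on something with over 40 N, if the wrist force passes 120 N, or if a joint passes its speed limit or range.

## Working session

There is one attempt and no reset: what is moved stays moved. The work goes in short steps, Python scripts to look and compute and a tool call to move; the robot and the scene stay as the last step left them, time stands still between calls to the robot, and variables do not carry over. Pictures are saved under pics/ and viewed, at most 10 in all, crops included, and the job is handed in when it is done.

Besides the shell and the picture viewer there is one more tool, called after "Call:" as name(argument=value, ...), one argument or row to a line, values as JSON. servo_tool: Moves the arm, as the interface text tells. Its arguments: {"type":"object","properties":{"increments":{"type":"array","items":{"type":"array","items":{"type":"number"}}},"newtons":{"type":"number"}},"required":["increments"]}

```bash
mkdir -p pics
python3 - <<'E'
from plant import r
import cv2,numpy as np
o=r.get_obs();print({k:np.round(v,3) for k,v in o.items()})
for n in ("scene","top"):
    im=r.get_image(n);cv2.imwrite(f"pics/{n}0.png",im[:,:,::-1])
    c=r.camera_info(n);print(n,np.round(c["intrinsics"],1).tolist(),np.round(c["world_from_camera"],3).tolist(),[k for k in c])
E
```

```text
{'time': np.float64(0.0), 'joint_pos': array([-0.767,  0.041,  0.084, -0.   , -1.616, -0.334]), 'qd': array([ 0.001, -0.001, -0.   ,  0.001,  0.001,  0.001]), 'joint_efforts': array([ 3.0000e-03, -3.6820e+01,  3.4741e+01,  6.9320e+00, -5.0000e-03,
       -0.0000e+00]), 'tool_pos': array([ 0.272, -0.535,  0.23 ]), 'ee_rot': array([ 7.310e-01, -3.055e+00, -3.000e-03]), 'contact_force': array([-0.129,  0.04 , -0.738]), 'wrist_torque': array([-0.045, -0.003,  0.03 ]), 'grasp_force': np.float64(0.0), 'opening': np.float64(1.001)}
scene [[434.6, 0.0, 251.0], [0.0, 434.6, 192.4], [0.0, 0.0, 1.0]] [[-0.548, -0.704, 0.452, 1.154], [0.837, -0.452, 0.309, 0.35], [-0.013, 0.548, 0.837, 1.003], [0.0, 0.0, 0.0, 1.0]] ['intrinsics', 'world_from_camera']
top [[356.9, 0.0, 252.5], [0.0, 356.9, 192.9], [0.0, 0.0, 1.0]] [[-0.019, 0.982, -0.187, 0.451], [-1.0, -0.023, -0.019, 0.005], [-0.023, 0.187, 0.982, 0.999], [0.0, 0.0, 0.0, 1.0]] ['intrinsics', 'world_from_camera']
```

View pics/top0.png

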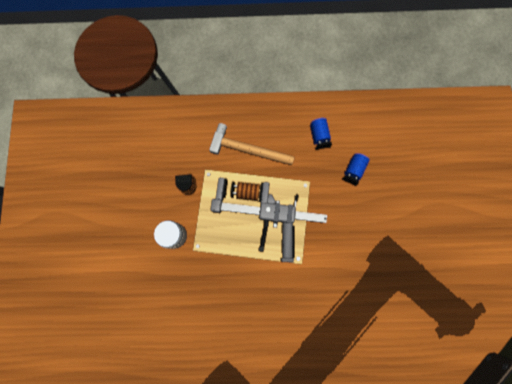

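View pics/scene0.png

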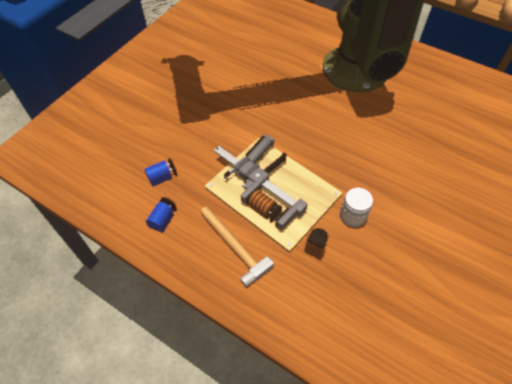

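The top view shows one clamp with the brown heel at (248,190). The trigger is at about (265,235), the grip at (288,240) and the release tab near (297,198). The blue heels at (320,133) and (356,168) are look-alikes and stay untouched. The mate heel is at (185,184), the tin at (170,235) and the hammer at (250,148). I'll fit the clamp pose from the board and confirm it in one enlarged crop.

```bash
cat > h.py <<'E'
import numpy as np,cv2
from plant import r
def proj(n,P,c=None):
    c=c or r.camera_info(n);T=np.linalg.inv(c["world_from_camera"]);K=c["intrinsics"]
    p=np.atleast_2d(P)@T[:3,:3].T+T[:3,3];p=p*[1,-1,-1];q=p@K.T;return q[:,:2]/q[:,2:]
def unproj(n,uv,z,c=None):
    c=c or r.camera_info(n);W=c["world_from_camera"];K=c["intrinsics"]
    uv=np.atleast_2d(uv).astype(float);d=np.c_[uv,np.ones(len(uv))]@np.linalg.inv(K).T*[1,-1,-1]@W[:3,:3].T
    return W[:3,3]+d*((z-W[2,3])/d[:,2:])
def cl(pose,p):  # clamp mm -> world m
    x,y,a=pose;p=np.atleast_2d(p)/1000;c,s=np.cos(a),np.sin(a)
    return np.c_[x+c*p[:,0]-s*p[:,1],y+s*p[:,0]+c*p[:,1],p[:,2]]
E
python3 - <<'E'
from h import *
from scipy.optimize import least_squares
res={}
C={"top":[(205,171),(311,182),(301,263),(194,251)],"scene":None}
im=cv2.imread("pics/top0.png");hsv=cv2.cvtColor(im,cv2.COLOR_BGR2HSV)
print(hsv[245,230],hsv[300,230],hsv[180,290])
m=((hsv[:,:,2]>165)&(hsv[:,:,0]>12)&(hsv[:,:,0]<32)&(hsv[:,:,1]>60)).astype(np.uint8)
n,l,s,_=cv2.connectedComponentsWithStats(m);k=1+np.argmax(s[1:,4]);print(s[k])
h=cv2.convexHull(np.argwhere(l==k)[:,::-1].astype(np.int32))
P=unproj("top",h[:,0,:],.015)[:,:2]
(cx,cy),(w,hh),a=cv2.minAreaRect((P*1000).astype(np.float32));print("board",cx,cy,w,hh,a)
a=np.radians(a);c=[a+i*np.pi/2 for i in range(4)];al=min(c,key=lambda t:abs(np.angle(np.exp(1j*(t-np.pi/2)))))
o=np.array([cx,cy])/1000-np.array([[np.cos(al),-np.sin(al)],[np.sin(al),np.cos(al)]])@[.020,.012]
pose=(o[0],o[1],al);print("pose",pose);np.save("pose.npy",pose)
pts=dict(tf=(-9,76,38),rt=(-99,-48,38),jaw=(130,-50,38),hp=(6,-50,38),c1=(-130,-103,15),c2=(170,-103,15),c3=(170,127,15),c4=(-130,127,15),bar=(-150,0,38))
W=cl(pose,list(pts.values()));
for k,w in zip(pts,W):print(k,w.round(3),np.hypot(w[0],w[1]).round(3))
u=proj("top",W);S=7;x0,y0=188,160
big=cv2.resize(im[y0:y0+84,x0:x0+112+35],None,fx=5.4,fy=5.4,interpolation=cv2.INTER_CUBIC)
for q in u:cv2.circle(big,tuple(int(v) for v in (q+.5-[x0,y0])*5.4),3,(0,0,255),-1)
im2=cv2.imread("pics/scene0.png");u=proj("scene",W);print(u.round())
b2=im2[130:255,200:345];b2=cv2.resize(b2,None,fx=5,fy=5,interpolation=cv2.INTER_CUBIC)
for q in u:cv2.circle(b2,tuple(int(v) for v in (q+.5-[200,130])*5),3,(0,0,255),-1)
cv2.imwrite("pics/c1.png",big);b2=b2[:600];cv2.imwrite("pics/c2.png",b2)
E
```

```text
[ 20 112 227] [ 14 189 167] [ 21 105 230]
[    0   170   512   110 22730]
board 555.4544677734375 19.40155029296875 1430.387451171875 301.1930847167969 89.24856567382812
pose (np.float64(0.5671911432256558), np.float64(-0.0007541052242626134), np.float64(1.5576813236906923))
tf [ 0.491 -0.009  0.038] 0.491
rt [ 0.614 -0.1    0.038] 0.622
jaw [0.619 0.129 0.038] 0.632
hp [0.617 0.005 0.038] 0.617
c1 [ 0.668 -0.132  0.015] 0.681
c2 [0.672 0.168 0.015] 0.693
c3 [0.442 0.171 0.015] 0.474
c4 [ 0.438 -0.129  0.015] 0.457
bar [ 0.565 -0.151  0.038] 0.585
[[278. 156.]
 [226. 172.]
 [298. 212.]
 [258. 190.]
 [206. 185.]
 [300. 239.]
 [342. 177.]
 [252. 132.]
 [221. 152.]]
```

View pics/c1.png

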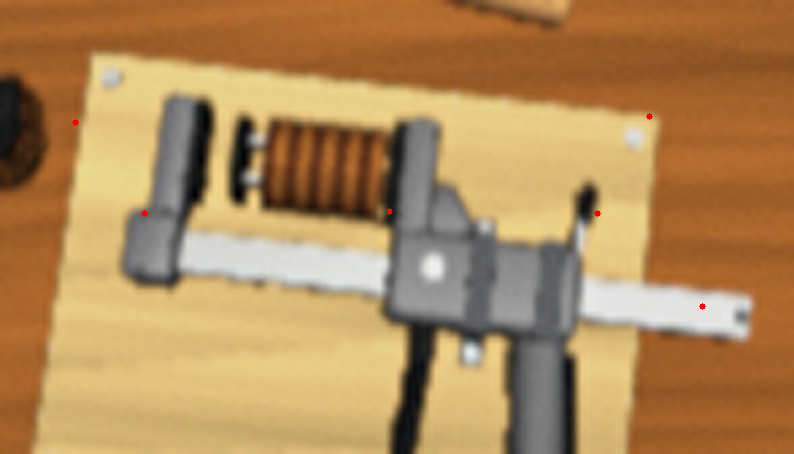

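View pics/c2.png

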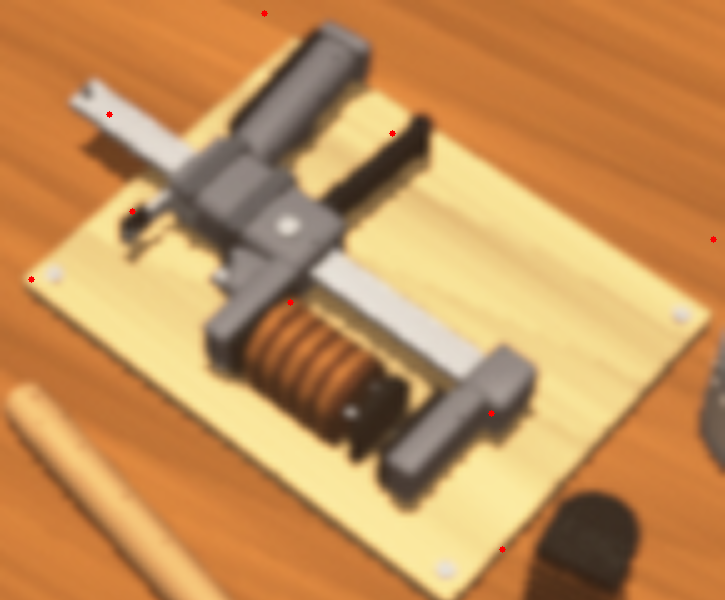

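The crops confirm the parts, but the mask leaked into the bench and put the fitted points about 20 mm off. I'll refit with a saturation mask, using both views.

Run:
```python
from h import *
from scipy.optimize import least_squares
def corners(n):
    im=cv2.imread(f"pics/{n}0.png");hsv=cv2.cvtColor(im,cv2.COLOR_BGR2HSV)
    m=((hsv[:,:,2]>150)&(hsv[:,:,0]>16)&(hsv[:,:,0]<30)&(hsv[:,:,1]>60)&(hsv[:,:,1]<145)).astype(np.uint8)
    m=cv2.morphologyEx(m,cv2.MORPH_OPEN,np.ones((3,3)))
    k,l,s,_=cv2.connectedComponentsWithStats(m);k=1+np.argmax(s[1:,4]);print(n,s[k])
    return cv2.convexHull(np.argwhere(l==k)[:,::-1].astype(np.int32))[:,0,:]
h=corners("top");P=unproj("top",h,.015)[:,:2]
(cx,cy),(w,hh),a=cv2.minAreaRect((P*1000).astype(np.float32));print("board",cx,cy,w,hh,a)
a=np.radians(a);al=min([a+i*np.pi/2 for i in range(4)],key=lambda t:abs(np.angle(np.exp(1j*(t-np.pi/2)))))
o=np.array([cx,cy])/1000-np.array([[np.cos(al),-np.sin(al)],[np.sin(al),np.cos(al)]])@[.020,.012]
p0=np.array([o[0],o[1],al]);print("pose0",p0)
# refine with scene: clicked corners (left, right, bottom) and top corners
sc=np.array([[200+25/5,130+282/5],[200+711/5,130+314/5],[200+452/5,130+603/5]])-.5
tc=np.array([[188+92/5.4,160+53/5.4],[188+658/5.4,160+118/5.4]])-.5
Csc=[(-130,-103,15),(170,127,15),(170,-103,15)];Ct=[(170,-103,15),(-130,-103,15)]
f=lambda p:np.r_[(proj("scene",cl(p,Csc))-sc).ravel(),(proj("top",cl(p,Ct))-tc).ravel()]
s=least_squares(f,p0);print("pose",s.x.round(4),s.fun.round(1));np.save("pose.npy",s.x);pose=s.x
pts=dict(tf=(-9,76,38),tend=(-9,110,38),rt=(-99,-48,38),jaw=(130,-50,38),hp=(6,-50,38),bar=(-150,0,38),grip=(-84,125,38),pin=(-22,-4,56))
W=cl(pose,list(pts.values()))
for k,w in zip(pts,W):print(k,w.round(3),np.hypot(w[0],w[1]).round(3))
for n in ("top","scene"):
    im=cv2.imread(f"pics/{n}0.png");x0,y0,x1,y1=(188,160,330,270) if n=="top" else (200,125,345,255)
    b=cv2.resize(im[y0:y1,x0:x1],None,fx=2.7,fy=2.7,interpolation=cv2.INTER_CUBIC)
    for q in proj(n,W):cv2.circle(b,tuple(int(v) for v in (q+.5-[x0,y0])*2.7),2,(0,0,255),-1)
    cv2.imwrite(f"pics/d_{n}.png",b)
a,b=[cv2.imread(f"pics/d_{n}.png") for n in ("top","scene")];h=max(len(a),len(b))
pad=lambda i:cv2.copyMakeBorder(i,0,h-len(i),0,0,cv2.BORDER_CONSTANT);cv2.imwrite("pics/d.png",np.hstack([pad(a),pad(b)]))
```

```text
top [ 193  170  117   91 5540]
board 575.3847045898438 27.181259155273438 299.1827697753906 230.81349182128906 81.9095230102539
pose0 [0.58445054 0.00569148 1.42959087]
pose [0.5861 0.0068 1.4293] [-0.3 -1.   1.  -0.7 -0.2 -0.2 -0.3 -0.7 -0.1 -0.8]
tf [0.51  0.009 0.038] 0.51
tend [0.476 0.013 0.038] 0.476
rt [ 0.62  -0.098  0.038] 0.627
jaw [0.654 0.128 0.038] 0.666
hp [0.636 0.006 0.038] 0.636
bar [ 0.565 -0.142  0.038] 0.582
grip [ 0.45  -0.059  0.038] 0.454
pin [ 0.587 -0.016  0.056] 0.587
```

View pics/d.png

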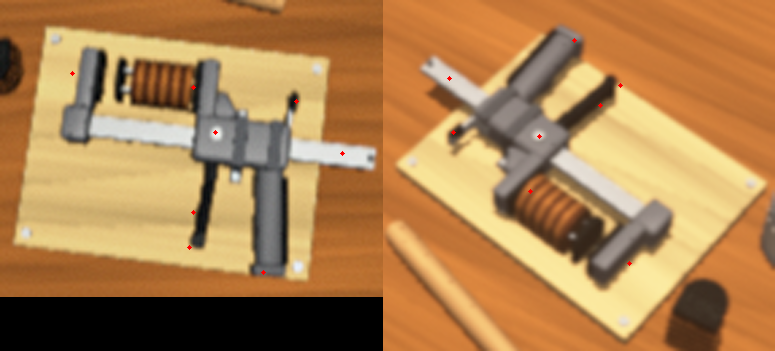

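The fit now holds: the head screw dot sits on the pin, and the trigger and release tab match to a few mm. The jaw starts already walked in by roughly 30 mm. My plan is to push the trigger with the side of the closed fingers, with tool x = clamp -x and tool y = clamp +y.

```bash
cat >> h.py <<'E'
from scipy.spatial.transform import Rotation as R
def go(c,z,pose=None):  # increments (mm,deg) from now to clamp point c (mm), tcp height z, tool x = clamp -x
    p=np.load("pose.npy") if pose is None else pose;o=r.get_obs();M=R.from_rotvec(o["ee_rot"]).as_matrix()
    t=cl(p,[*c,z])[0];d=M.T@(t-o["tool_pos"])*1000
    a=np.degrees((np.arctan2(M[1,0],M[0,0])-(p[2]+np.pi)+np.pi)%(2*np.pi)-np.pi)
    print("inc",d.round(1),"turn",a.round(2))
E
python3 -c "
from h import *
go((30,78),100);go((30,78),26)"
```

```text
inc [-479.   409.6  130.9] turn -54.98
inc [-479.   409.5  204.9] turn -54.98
```

Call:
servo_tool(
  increments=[
    [255, -45, 38, 0, -8],
    [255, -95, 81, 0, -14],
    [255, -145, 124, 10, -20],
    [255, -195, 167, 20, -26],
    [255, -245, 210, 30, -32],
    [255, -295, 252, 40, -38],
    [255, -345, 295, 50, -44],
    [255, -395, 338, 70, -50],
    [255, -440, 376, 85, -55],
    [255, -479, 410, 100, -55],
  ],
  newtons=60,
)

```text
time: 1.35
tool_pos: [0.5062, 0.0321, 0.1361]
ee_rot: [-2.061, 2.371, 0.0]
contact_force: [0.9, -0.4, -0.1]
opening: -0.002
grasp_force: 0.0
```

```bash
python3 -c "
from h import *
go((30,78),26)
im=r.get_image('wrist');cv2.imwrite('pics/w1.png',im[:,:,::-1]);go((30,78),26)"
```

```text
inc [-16.2  -4.6 110.1] turn 0.11
inc [-11.5  -5.3 106.3] turn 0.22
```

View pics/w1.png

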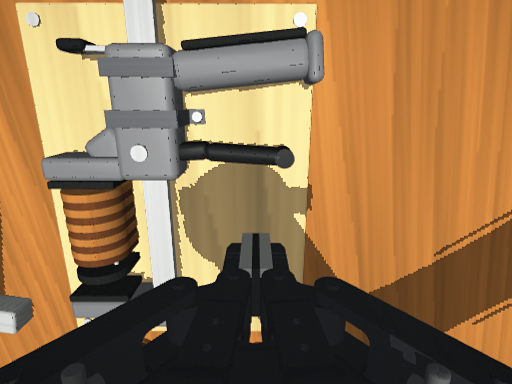

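The wrist view shows the trigger at (190–290,153) and its free end at (285,157). The fingers are in front of it, the grip is at (250,65), the release pad at (72,45), and the outer jaw is close to the top piece at (105,275). I'll descend and approach the trigger.

Call:
servo_tool(
  increments=[
    [255, 0, 0, 50, 0],
    [255, 0, 0, 95, 0],
    [255, 0, 0, 105, 0],
    [255, 5, 0, 105, 0],
    [255, 12, 0, 105, 0],
    [255, 20, 0, 105, 0],
    [255, 28, 0, 105, 0],
    [255, 34, 0, 105, 0],
    [255, 38, 0, 105, 0],
    [255, 38, 0, 105, 0],
  ],
)

```text
time: 2.65
tool_pos: [0.5021, -0.0073, 0.0332]
ee_rot: [-2.056, 2.369, -0.002]
contact_force: [0.8, 4.9, 2.3]
opening: -0.003
grasp_force: 2.3
```

```bash
python3 -c "
from h import *
go((30,78),26);o=r.get_obs();M=R.from_rotvec(o['ee_rot']).as_matrix();print('F tool',(M.T@o['contact_force']).round(2))
im=r.get_image('wrist');cv2.imwrite('pics/w2.png',im[:,:,::-1])"
```

```text
inc [-55.8  -3.2   7.3] turn 0.02
F tool [-4.96 -0.09 -2.33]
```

View pics/w2.png

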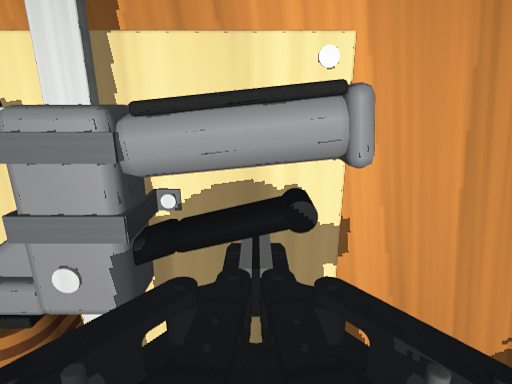

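The fingers are on the trigger and it is already about two-thirds pulled, at 5 N. I'll finish this stroke, let the trigger return, and start the next one.

Call:
servo_tool(
  increments=[
    [255, 3, 0, 4, 0],
    [255, 6, 0, 5, 0],
    [255, 6, 0, 5, 0],
    [255, -14, 0, 5, 0],
    [255, -35, 0, 5, 0],
    [255, -35, 0, 5, 0],
    [255, -28, 0, 5, 0],
    [255, -21, 0, 5, 0],
    [255, -14, 0, 5, 0],
    [255, -14, 0, 5, 0],
  ],
)

```text
time: 3.95
tool_pos: [0.5021, 0.0058, 0.0264]
ee_rot: [-2.058, 2.374, 0.002]
contact_force: [-2.6, 4.6, -0.0]
opening: 0.004
grasp_force: 1.9
```

```bash
cat > s.py <<'E'
from h import *
o=r.get_obs();M=R.from_rotvec(o['ee_rot']).as_matrix();p=np.load('pose.npy')
d=(o['tool_pos']-cl(p,[0,0,0])[0]);c,s=np.cos(p[2]),np.sin(p[2])
print('t',o['time'].round(2),'clamp',(1000*np.array([c*d[0]+s*d[1],-s*d[0]+c*d[1],d[2]])).round(1),'F tool',(M.T@o['contact_force']).round(2))
E
python3 s.py; python3 -c "
from h import *
im=r.get_image('top');cv2.imwrite('pics/t2.png',cv2.resize(im[155:275,188:338,::-1],None,fx=5,fy=5,interpolation=cv2.INTER_CUBIC))"
```

```text
Traceback (most recent call last):
  File "s.py", line 4, in <module>
    print('t',o['time'].round(2),'clamp',(1000*np.array([c*d[0]+s*d[1],-s*d[0]+c*d[1],d[2]])).round(1),'F tool',(M.T@o['contact_force']).round(2))
              ^^^^^^^^^^^^^^^
AttributeError: 'float' object has no attribute 'round'
```

View pics/t2.png

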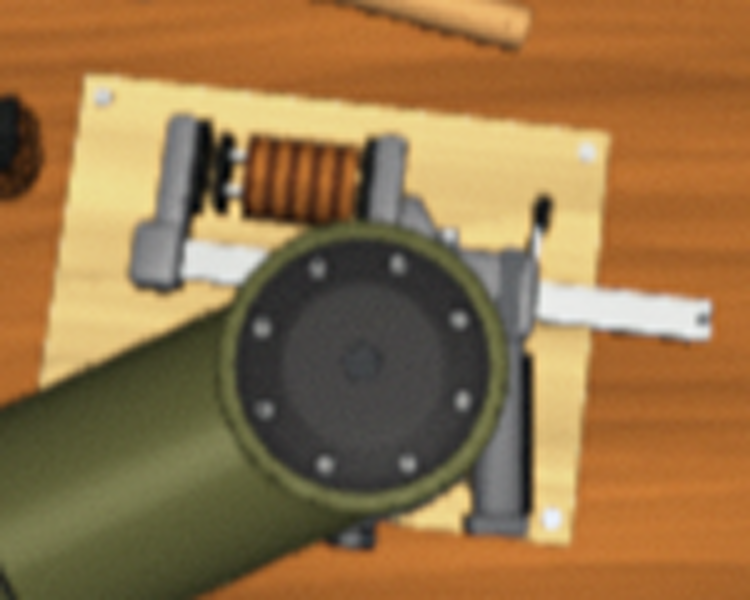

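The top crop shows the jaw pad at x≈212 and the top piece at 220–235, about 4 mm apart. The pins are still exposed at x≈240, and the trigger is on its second stroke. I'll continue, watching the force.

```bash
sed -i "s/o\['time'\].round(2)/round(o['time'],2)/" s.py; python3 s.py
```

```text
t 4.0 clamp [-12.7  83.   26.3] F tool [-2.89  3.4   0.39]
```

Call:
servo_tool(
  increments=[
    [255, 3, 0, 0, 0],
    [255, 6, 0, 0, 0],
    [255, 9, 0, 0, 0],
    [255, 12, 0, 0, 0],
    [255, 14, 0, 0, 0],
    [255, 16, 0, 0, 0],
    [255, 18, 0, 0, 0],
    [255, 18, 0, 0, 0],
    [255, 18, 0, 0, 0],
    [255, 18, 0, 0, 0],
  ],
)

```text
time: 5.25
tool_pos: [0.501, -0.0109, 0.0267]
ee_rot: [-2.058, 2.37, -0.001]
contact_force: [1.3, 4.9, -2.0]
opening: -0.002
grasp_force: 2.5
```

```bash
python3 s.py
```

```text
t 5.25 clamp [-29.5  81.8  26.7] F tool [-5.01 -0.6   2.05]
```

Call:
servo_tool(
  increments=[
    [255, 2, 0, 0, 0],
    [255, 4, 0, 0, 0],
    [255, 4, 0, 0, 0],
    [255, -16, 0, 0, 0],
    [255, -34, 0, 0, 0],
    [255, -34, 0, 0, 0],
    [255, -28, 0, 0, 0],
    [255, -23, 0, 0, 0],
    [255, -20, 0, 0, 0],
    [255, -20, 0, 0, 0],
  ],
)

```text
time: 6.5
tool_pos: [0.5025, 0.0081, 0.0264]
ee_rot: [-2.058, 2.373, 0.002]
contact_force: [-2.6, 4.9, 0.2]
opening: -0.001
grasp_force: 2.1
```

```bash
python3 s.py
```

```text
t 6.5 clamp [-10.6  82.9  26.4] F tool [-4.45  3.3  -0.23]
```

Call:
servo_tool(
  increments=[
    [255, 1, 0, 0, 0],
    [255, 2, 0, 0, 0],
    [255, 4, 0, 0, 0],
    [255, 5, 0, 0, 0],
    [255, 6, 0, 0, 0],
    [255, 7, 0, 0, 0],
    [255, 8, 0, 0, 0],
    [255, 9, 0, 0, 0],
    [255, 10, 0, 0, 0],
    [255, 10, 0, 0, 0],
  ],
)

```text
time: 7.75
tool_pos: [0.5015, -0.0012, 0.0265]
ee_rot: [-2.058, 2.372, 0.002]
contact_force: [-2.4, 6.0, -0.2]
opening: -0.0
grasp_force: 3.2
```

```bash
python3 s.py
```

```text
t 7.75 clamp [-19.9  82.6  26.5] F tool [-5.6   3.26  0.23]
```

Call:
servo_tool(
  increments=[
    [255, 1, 0, 0, 0],
    [255, 2, 0, 0, 0],
    [255, 3, 0, 0, 0],
    [255, 4, 0, 0, 0],
    [255, 5, 0, 0, 0],
    [255, 6, 0, 0, 0],
    [255, 7, 0, 0, 0],
    [255, 8, 0, 0, 0],
    [255, 8, 0, 0, 0],
    [255, 8, 0, 0, 0],
  ],
)

```text
time: 9.0
tool_pos: [0.5013, -0.0077, 0.0266]
ee_rot: [-2.057, 2.368, 0.002]
contact_force: [1.5, 11.0, -1.9]
opening: 0.0
grasp_force: 5.4
```

```bash
python3 s.py
```

```text
t 9.0 clamp [-26.4  81.9  26.6] F tool [-11.09   0.07   1.9 ]
```

The force has stepped up to 11 N, so the jaw is bearing on the top piece. Arm compliance is soft, about 3.5 N/mm. I'll finish this stroke and re-stroke.

Call:
servo_tool(
  increments=[
    [255, 1, 0, 0, 0],
    [255, 2, 0, 0, 0],
    [255, 3, 0, 0, 0],
    [255, 4, 0, 0, 0],
    [255, 5, 0, 0, 0],
    [255, 5, 0, 0, 0],
    [255, 5, 0, 0, 0],
    [255, 5, 0, 0, 0],
    [255, 5, 0, 0, 0],
    [255, 5, 0, 0, 0],
  ],
)

```text
time: 10.25
tool_pos: [0.5013, -0.0123, 0.0267]
ee_rot: [-2.056, 2.367, 0.001]
contact_force: [4.1, 12.1, -3.6]
opening: -0.001
grasp_force: 5.5
```

```bash
python3 s.py
```

```text
t 10.25 clamp [-30.9  81.3  26.7] F tool [-12.52  -2.39   3.67]
```

Call:
servo_tool(
  increments=[
    [255, 2, 0, 0, 0],
    [255, 2, 0, 0, 0],
    [255, -16, 0, 0, 0],
    [255, -34, 0, 0, 0],
    [255, -36, 0, 0, 0],
    [255, -30, 0, 0, 0],
    [255, -26, 0, 0, 0],
    [255, -23, 0, 0, 0],
    [255, -20, 0, 0, 0],
    [255, -20, 0, 0, 0],
  ],
)

```text
time: 11.5
tool_pos: [0.5022, 0.0062, 0.0265]
ee_rot: [-2.057, 2.371, 0.004]
contact_force: [-2.7, 9.8, 0.8]
opening: 0.0
grasp_force: 4.5
```

```bash
python3 s.py
```

```text
t 11.5 clamp [-12.4  83.   26.5] F tool [-9.37  4.08 -0.74]
```

Call:
servo_tool(
  increments=[
    [255, 1, 0, 0, 0],
    [255, 2, 0, 0, 0],
    [255, 3, 0, 0, 0],
    [255, 4, 0, 0, 0],
    [255, 5, 0, 0, 0],
    [255, 6, 0, 0, 0],
    [255, 6, 0, 0, 0],
    [255, 6, 0, 0, 0],
    [255, 6, 0, 0, 0],
    [255, 6, 0, 0, 0],
  ],
)

```text
time: 12.75
tool_pos: [0.5016, 0.0007, 0.0265]
ee_rot: [-2.057, 2.37, 0.004]
contact_force: [-1.2, 10.4, 0.3]
opening: -0.0
grasp_force: 5.0
```

```bash
python3 s.py; python3 -c "
from h import *
im=r.get_image('top');cv2.imwrite('pics/t3.png',cv2.resize(im[170:205,210:280,::-1],None,fx=11,fy=11,interpolation=cv2.INTER_CUBIC))"
```

```text
t 12.75 clamp [-18.   82.8  26.5] F tool [-10.13   2.69  -0.3 ]
```

View pics/t3.png

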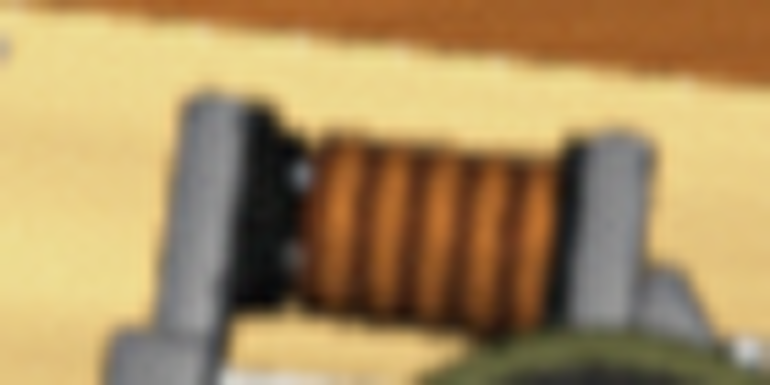

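The crop shows the jaw on the top piece and the heel against the fixed pad. The pins are still visible at x≈300, leaving a gap of roughly 4–5 mm. I'll press on gently.

Call:
servo_tool(
  increments=[
    [255, 1, 0, 0, 0],
    [255, 2, 0, 0, 0],
    [255, 3, 0, 0, 0],
    [255, 4, 0, 0, 0],
    [255, 5, 0, 0, 0],
    [255, 6, 0, 0, 0],
    [255, 7, 0, 0, 0],
    [255, 8, 0, 0, 0],
    [255, 8, 0, 0, 0],
    [255, 8, 0, 0, 0],
  ],
)

```text
time: 14.05
tool_pos: [0.5012, -0.0068, 0.0266]
ee_rot: [-2.056, 2.369, 0.003]
contact_force: [2.1, 11.1, -1.7]
opening: 0.0
grasp_force: 5.4
```

```bash
python3 s.py
```

```text
t 14.05 clamp [-25.5  82.1  26.6] F tool [-11.23  -0.48   1.73]
```

Call:
servo_tool(
  increments=[
    [255, 1, 0, 0, 0],
    [255, 2, 0, 0, 0],
    [255, 3, 0, 0, 0],
    [255, 4, 0, 0, 0],
    [255, 5, 0, 0, 0],
    [255, 6, 0, 0, 0],
    [255, 6, 0, 0, 0],
    [255, 6, 0, 0, 0],
    [255, 6, 0, 0, 0],
    [255, 6, 0, 0, 0],
  ],
)

```text
time: 15.3
tool_pos: [0.5012, -0.0123, 0.0268]
ee_rot: [-2.055, 2.367, 0.002]
contact_force: [4.5, 12.4, -2.9]
opening: 0.0
grasp_force: 5.5
```

```bash
python3 s.py
```

```text
t 15.3 clamp [-30.9  81.3  26.8] F tool [-12.88  -2.69   2.97]
```

Call:
servo_tool(
  increments=[
    [255, 2, 0, 0, 0],
    [255, 2, 0, 0, 0],
    [255, -16, 0, 0, 0],
    [255, -34, 0, 0, 0],
    [255, -36, 0, 0, 0],
    [255, -31, 0, 0, 0],
    [255, -28, 0, 0, 0],
    [255, -26, 0, 0, 0],
    [255, -24, 0, 0, 0],
    [255, -24, 0, 0, 0],
  ],
)

```text
time: 16.55
tool_pos: [0.5028, 0.0102, 0.0265]
ee_rot: [-2.058, 2.371, 0.004]
contact_force: [-2.8, 7.8, 2.4]
opening: -0.001
grasp_force: 4.1
```

```bash
python3 s.py
cat > gap.py <<'E'
from h import *
import sys
im=r.get_image('top');b=im[170:205,210:280,::-1];cv2.imwrite(f'pics/g{sys.argv[1]}.png',cv2.resize(b,None,fx=11,fy=11,interpolation=cv2.INTER_CUBIC))
# brightness profile along the heel, mid row band
p=np.load('pose.npy')
for y in (-60,-50,-42):
    xs=np.arange(60,100,1.5);u=proj('top',cl(p,np.c_[xs,xs*0+y,xs*0+48])).astype(np.float32)
    v=cv2.remap(im,u[:,:1],u[:,1:],cv2.INTER_LINEAR)[:,0];print(y,[f'{x:.0f}:{a[0]}/{a[2]}' for x,a in zip(xs,v)])
E
python3 gap.py 4
```

```text
t 16.55 clamp [-8.5 83.  26.5] F tool [-7.38  3.88 -2.33]
-60 ['60:130/33', '62:105/28', '63:86/25', '64:70/24', '66:53/24', '68:37/24', '69:28/22', '70:20/20', '72:20/20', '74:21/21', '75:26/25', '76:37/36', '78:56/56', '80:83/84', '81:113/114', '82:128/130', '84:138/139', '86:138/139', '87:136/138', '88:130/132', '90:125/127', '92:119/121', '93:122/115', '94:138/108', '96:168/110', '98:208/120', '99:226/127']
-50 ['60:146/38', '62:121/32', '63:101/28', '64:81/25', '66:61/23', '68:43/22', '69:27/21', '70:24/21', '72:21/21', '74:23/23', '75:27/28', '76:41/42', '78:63/64', '80:94/95', '81:119/119', '82:141/139', '84:144/143', '86:142/143', '87:137/140', '88:132/136', '90:127/130', '92:124/124', '93:126/116', '94:140/110', '96:174/109', '98:201/115', '99:224/125']
-42 ['60:124/34', '62:103/29', '63:86/26', '64:70/24', '66:54/22', '68:36/20', '69:28/20', '70:23/22', '72:23/22', '74:23/23', '75:27/28', '76:35/37', '78:58/59', '80:84/85', '81:118/118', '82:138/138', '84:145/145', '86:144/144', '87:138/139', '88:133/135', '90:129/132', '92:123/123', '93:121/115', '94:141/108', '96:165/106', '98:208/119', '99:232/129']
```

Call:
servo_tool(
  increments=[
    [255, 0.5, 0, 0, 0],
    [255, 1, 0, 0, 0],
    [255, 1.5, 0, 0, 0],
    [255, 2, 0, 0, 0],
    [255, 2.5, 0, 0, 0],
    [255, 3, 0, 0, 0],
    [255, 3, 0, 0, 0],
    [255, 3, 0, 0, 0],
    [255, 3, 0, 0, 0],
    [255, 3, 0, 0, 0],
  ],
)

```text
time: 17.85
tool_pos: [0.5024, 0.0082, 0.0264]
ee_rot: [-2.058, 2.37, 0.005]
contact_force: [-3.1, 13.0, 2.2]
opening: -0.0
grasp_force: 6.0
```

```bash
python3 s.py
```

```text
t 17.85 clamp [-10.4  83.1  26.4] F tool [-12.46   4.86  -2.14]
```

Call:
servo_tool(
  increments=[
    [255, 0.5, 0, 0, 0],
    [255, 1, 0, 0, 0],
    [255, 1.5, 0, 0, 0],
    [255, 2, 0, 0, 0],
    [255, 2.5, 0, 0, 0],
    [255, 2.5, 0, 0, 0],
    [255, 2.5, 0, 0, 0],
    [255, 2.5, 0, 0, 0],
    [255, 2.5, 0, 0, 0],
    [255, 2.5, 0, 0, 0],
  ],
)

```text
time: 19.1
tool_pos: [0.5021, 0.0065, 0.0265]
ee_rot: [-2.057, 2.369, 0.006]
contact_force: [-4.9, 15.4, 2.8]
opening: 0.003
grasp_force: 7.5
```

```bash
python3 s.py
```

```text
t 19.1 clamp [-12.2  83.1  26.5] F tool [-14.58   7.06  -2.76]
```

```bash
python3 s.py; python3 gap.py 5
```

```text
t 19.1 clamp [-12.2  83.1  26.5] F tool [-14.58   7.06  -2.76]
-60 ['60:129/32', '62:105/28', '63:86/25', '64:69/23', '66:51/21', '68:33/19', '69:23/19', '70:16/20', '72:19/20', '74:21/21', '75:23/23', '76:34/35', '78:58/60', '80:86/88', '81:114/115', '82:130/130', '84:140/140', '86:139/139', '87:136/136', '88:130/132', '90:125/127', '92:120/121', '93:123/114', '94:142/108', '96:172/110', '98:211/121', '99:228/128']
-50 ['60:145/38', '62:120/31', '63:100/28', '64:79/26', '66:59/23', '68:42/22', '69:27/22', '70:22/20', '72:18/18', '74:20/19', '75:26/25', '76:41/40', '78:64/64', '80:95/96', '81:120/120', '82:140/140', '84:143/143', '86:141/141', '87:136/137', '88:131/132', '90:126/128', '92:123/123', '93:127/115', '94:143/110', '96:178/109', '98:204/115', '99:225/124']
-42 ['60:122/32', '62:103/29', '63:87/26', '64:70/24', '66:54/22', '68:37/21', '69:27/20', '70:21/19', '72:22/21', '74:25/22', '75:29/28', '76:37/37', '78:63/63', '80:89/89', '81:121/120', '82:139/139', '84:144/144', '86:143/143', '87:137/139', '88:132/134', '90:126/129', '92:123/122', '93:123/115', '94:150/111', '96:178/111', '98:214/122', '99:233/130']
```

View pics/g5.png

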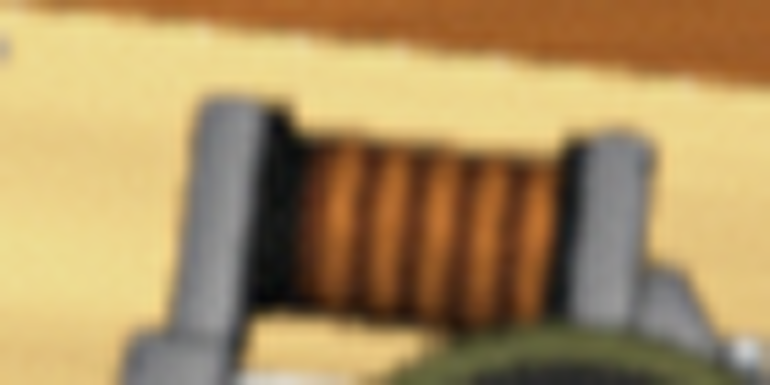

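The last crop shows no pins and no gap between the top piece and the heel. The force rose from 7 to about 15 N early in the stroke while the jaw hardly moved, so the top piece is seated. I'll let the trigger go, lift, and cross to behind the release tab.

Call:
servo_tool(
  increments=[
    [255, -15, 0, 0, 0],
    [255, -28, 0, 0, 0],
    [255, -28, 0, -40, 0],
    [255, -28, 0, -80, 0],
    [255, 0, -30, -85, 0],
    [255, 40, -75, -85, 0],
    [255, 75, -115, -85, 0],
    [255, 105, -134, -85, 0],
    [255, 108, -134, -85, 0],
    [255, 108, -134, -85, 0],
  ],
)

```text
time: 20.4
tool_pos: [0.6194, -0.1222, 0.1111]
ee_rot: [2.058, -2.372, -0.001]
contact_force: [0.2, 0.7, -0.2]
opening: -0.004
grasp_force: 0.0
```

```bash
python3 s.py; python3 -c "
from h import *
go((-124,-52),27)
im=r.get_image('wrist');p=np.load('pose.npy');P=[(-99,-48,38),(-99,-58,38),(-99,-38,38),(-22,-4,56),(-83,-70,15)]
u=proj('wrist',cl(p,P));print(u.round())
g=cv2.cvtColor(im,cv2.COLOR_RGB2GRAY);c=u[0].round().astype(int);print(c);
for yy in range(c[1]-56,c[1]+57,7):print(yy,g[yy,c[0]-60:c[0]+61:8].tolist() if 0<=yy<384 else '')"
```

```text
t 20.4 clamp [-123.1  -51.2  111.1] F tool [-0.69 -0.12  0.17]
inc [ 0.9 -0.9 84.1] turn -0.02
[[261. 234.]
 [248. 234.]
 [274. 234.]
 [318. 335.]
 [235. 240.]]
[261 234]
178 [82, 79, 86, 87, 80, 76, 76, 83, 77, 76, 133, 159, 163, 165, 84, 251]
185 [106, 106, 102, 100, 96, 95, 101, 109, 107, 106, 107, 145, 145, 135, 100, 251]
192 [131, 131, 125, 125, 119, 118, 118, 135, 132, 131, 130, 127, 212, 230, 123, 252]
199 [132, 123, 126, 125, 119, 119, 117, 135, 132, 130, 131, 129, 126, 121, 109, 252]
206 [131, 129, 126, 126, 119, 119, 118, 134, 132, 131, 131, 130, 126, 120, 94, 129]
213 [131, 131, 127, 127, 121, 119, 119, 131, 131, 131, 131, 131, 126, 121, 75, 129]
220 [132, 130, 127, 127, 120, 120, 119, 128, 132, 132, 131, 130, 125, 119, 77, 129]
227 [132, 130, 129, 128, 121, 120, 118, 116, 120, 136, 132, 131, 124, 212, 83, 129]
234 [133, 130, 130, 128, 121, 120, 88, 20, 91, 17, 90, 98, 55, 60, 125, 125]
241 [133, 129, 130, 127, 124, 110, 88, 21, 87, 25, 98, 97, 96, 67, 68, 68]
248 [133, 130, 131, 129, 26, 93, 88, 23, 87, 24, 24, 132, 49, 72, 130, 131]
255 [133, 130, 131, 64, 24, 89, 88, 20, 87, 22, 24, 132, 54, 87, 157, 155]
262 [135, 130, 131, 24, 25, 88, 88, 20, 87, 21, 23, 133, 61, 121, 119, 118]
269 [136, 130, 133, 23, 25, 40, 120, 30, 122, 24, 24, 87, 61, 119, 115, 114]
276 [136, 131, 34, 24, 27, 24, 31, 30, 26, 28, 29, 25, 59, 69, 135, 115]
283 [187, 110, 24, 25, 23, 22, 23, 30, 25, 24, 24, 24, 24, 76, 155, 25]
290 [23, 25, 25, 25, 25, 23, 21, 31, 26, 25, 25, 24, 24, 24, 23, 25]
```

Call:
servo_tool(
  increments=[
    [255, 4, 0, 20, 0],
    [255, 4, -1, 60, 0],
    [255, 4, -1, 82, 0],
    [255, 4, -1, 84, 0],
    [255, -2, -1, 84, 0],
    [255, -8, -1, 84, 0],
    [255, -13, -1, 84, 0],
    [255, -16, -1, 84, 0],
    [255, -19, -1, 84, 0],
    [255, -19, -1, 84, 0],
  ],
)

```text
time: 21.7
tool_pos: [0.6236, -0.1034, 0.0279]
ee_rot: [-2.059, 2.372, -0.001]
contact_force: [1.3, -2.8, 1.2]
opening: -0.003
grasp_force: 1.3
```

```bash
python3 s.py
```

```text
t 21.7 clamp [-103.9  -52.7   27.9] F tool [ 2.58 -1.68 -1.18]
```

Call:
servo_tool(
  increments=[
    [255, -2, 0, 0, 0],
    [255, -4, 0, 0, 0],
    [255, -6, 0, 0, 0],
    [255, -7, 0, 0, 0],
    [255, -7, 0, 0, 0],
    [255, -7, 0, 0, 0],
    [255, -7, 0, 0, 0],
    [255, -7, 0, 0, 0],
    [255, -7, 0, 0, 0],
    [255, -7, 0, 0, 0],
  ],
)

```text
time: 22.95
tool_pos: [0.6252, -0.0983, 0.0279]
ee_rot: [2.058, -2.373, 0.005]
contact_force: [6.2, -9.9, -2.0]
opening: -0.0
grasp_force: 5.3
```

```bash
cat > jaw.py <<'E'
from h import *
im=r.get_image('top');p=np.load('pose.npy')
cv2.imwrite('pics/j.png',im[:,:,::-1])
for z,y,a,b in ((48,-50,60,160),(42,0,-230,-130)):
    xs=np.arange(a,b,3.);u=proj('top',cl(p,np.c_[xs,xs*0+y,xs*0+z])).astype(np.float32)
    v=cv2.remap(im,u[:,:1],u[:,1:],cv2.INTER_LINEAR)[:,0];print(y,' '.join(f'{x:.0f}:{q[0]}/{q[2]}' for x,q in zip(xs,v)))
E
python3 s.py; python3 jaw.py
```

```text
t 22.95 clamp [-98.6 -53.5  27.9] F tool [ 8.95 -7.59  2.06]
-50 60:30/34 63:37/35 66:63/42 69:79/47 72:79/46 75:80/49 78:78/46 81:83/49 84:84/49 87:85/50 90:87/51 93:87/52 96:88/52 99:88/51 102:87/49 105:90/52 108:90/54 111:91/54 114:90/54 117:90/53 120:89/52 123:90/53 126:92/54 129:93/55 132:95/57 135:93/55 138:94/54 141:98/58 144:99/59 147:100/62 150:102/61 153:105/65 156:108/68 159:110/68
0 -230:182/48 -227:183/49 -224:184/49 -221:185/49 -218:183/45 -215:185/48 -212:186/50 -209:187/51 -206:187/49 -203:187/51 -200:187/49 -197:188/51 -194:187/50 -191:190/51 -188:189/51 -185:189/50 -182:188/50 -179:189/49 -176:189/50 -173:190/51 -170:190/53 -167:191/52 -164:190/50 -161:190/49 -158:192/50 -155:189/53 -152:173/82 -149:150/135 -146:168/172 -143:224/223 -140:236/236 -137:237/236 -134:237/236 -131:236/235
```

The bar end is back at clamp x≈-150, so the jaw is fully open. I'll back off the tab and lift clear.

Call:
servo_tool(
  increments=[
    [255, 10, 0, 0, 0],
    [255, 25, 0, 0, 0],
    [255, 32, 0, 0, 0],
    [255, 32, 0, -30, 0],
    [255, 32, 0, -80, 0],
    [255, 32, 0, -120, 0],
    [255, 60, 0, -150, 0],
    [255, 100, 0, -150, 0],
    [255, 130, 0, -150, 0],
    [255, 130, 0, -150, 0],
  ],
)

```text
time: 24.25
tool_pos: [0.6054, -0.227, 0.1773]
ee_rot: [2.056, -2.375, -0.001]
contact_force: [-0.1, -0.1, 0.2]
opening: -0.003
grasp_force: 0.0
```

```bash
python3 s.py; python3 jaw.py
python3 - <<'E'
from h import *
p=np.load('pose.npy');im=cv2.imread('pics/j.png')[:,:,::-1].copy()
xs=np.arange(0,90,3.);u=proj('top',cl(p,np.c_[xs,xs*0-50,xs*0+48])).astype(np.float32)
v=cv2.remap(im,u[:,:1],u[:,1:],cv2.INTER_LINEAR)[:,0];print(' '.join(f'{x:.0f}:{q[0]}/{q[2]}' for x,q in zip(xs,v)))
ys=np.arange(-85,-12,3.);u=proj('top',cl(p,np.c_[ys*0+35,ys,ys*0+48])).astype(np.float32)
v=cv2.remap(im,u[:,:1],u[:,1:],cv2.INTER_LINEAR)[:,0];print(' '.join(f'{x:.0f}:{q[0]}/{q[2]}' for x,q in zip(ys,v)))
E
```

```text
t 24.25 clamp [-228.8  -52.1  177.3] F tool [ 0.1   0.09 -0.17]
-50 60:67/21 63:47/16 66:27/14 69:30/24 72:136/73 75:238/133 78:242/143 81:240/144 84:240/144 87:240/143 90:240/144 93:240/143 96:240/143 99:240/144 102:241/145 105:241/144 108:241/146 111:241/145 114:241/144 117:242/145 120:241/141 123:192/103 126:83/42 129:18/13 132:21/23 135:51/53 138:117/119 141:153/154 144:148/149 147:136/138 150:140/129 153:191/129 156:240/144 159:241/146
0 -230:189/52 -227:189/49 -224:190/50 -221:191/50 -218:174/44 -215:121/32 -212:90/25 -209:86/23 -206:86/23 -203:87/22 -200:96/28 -197:94/25 -194:97/26 -191:139/35 -188:189/50 -185:197/53 -182:195/51 -179:195/52 -176:196/53 -173:197/54 -170:196/53 -167:196/54 -164:197/54 -161:192/51 -158:136/40 -155:67/32 -152:60/36 -149:72/44 -146:80/48 -143:87/53 -140:95/57 -137:100/61 -134:103/63 -131:102/61
0:86/51 3:85/50 6:83/49 9:80/47 12:76/45 15:76/47 18:75/45 21:70/42 24:55/34 27:38/25 30:30/17 33:34/17 36:45/15 39:51/15 42:69/19 45:83/22 48:67/19 51:54/17 54:69/19 57:83/21 60:67/21 63:47/16 66:27/14 69:30/24 72:136/73 75:238/133 78:242/143 81:240/144 84:240/144 87:240/143
-85:61/36 -82:56/34 -79:49/30 -76:44/28 -73:39/24 -70:35/23 -67:32/20 -64:29/15 -61:31/17 -58:33/16 -55:34/17 -52:40/17 -49:43/16 -46:52/18 -43:57/19 -40:60/17 -37:58/16 -34:56/17 -31:54/17 -28:46/13 -25:51/20 -22:85/41 -19:114/60 -16:115/59 -13:110/58
```

```bash
python3 -c "
from plant import r
print(r.job_done())"
```

```text
the job is handed in; nothing more can be done
None
```

I pressed the top piece home with the trigger alone, released the clamp so the jaw drew fully open, left the heel lying in the clamp, and handed the job in at about 24 s; no verdict was returned.

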